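# Lock the night tray with the flat driver

## Task

Lock the night window's slide tray: take the flat driver from its wooden stand, seat its blade in the slot of the sprung brass lock screw, press the screw part way in, never to the bottom, and turn it clockwise to its stop, gently and without letting the blade leave the slot; then let it spring back up into its locked catch. Put the driver back upright in the stand, fully home, touch the screw only with the driver, and leave the key, mug, coin dish and doorknob where they are.

Things in the scene. Friction and masses are not known exactly. Their poses are not given: they have to be found in the camera images.
- driver_mid (a point): Centre of the handle of the loose flat driver (about 140 g), standing blade down in the stand. Dark wooden handle with flat sides: 30 mm wide along x, 22 mm thick along y, 65 mm tall along z (up, away from the blade). Grip it along y with 30 N or more. The driver is the same after a half turn about z. Gives no reading while held.
- driver_tip (a point): Centre of the blade's end, 90.5 mm below driver_mid on the driver's axis (58 mm below the handle's underside), same axes. Below the handle an 8 mm round shaft ends in a flat blade 14 mm long, 16 mm wide along x and 2.4 mm thick along y.
- stand_hole (a point): Centre of the hole's mouth in the top of the fixed wooden stand (70 x 64 mm, 64 mm tall), z up. The hole is 22 mm along x, 14 mm along y, 60 mm deep, with a 2 mm chamfer. The driver goes in blade down, its x along the hole's x (either way round), until its handle rests on the stand's top: driver_mid is then 32.5 mm above this point.
- screw_slot (a point): Nominal centre of the slot's mouth in the brass lock screw's round head (30 mm across), z up, a fixed point 49 mm over the counter. At the start the slot runs along x right across the head, 4.4 mm wide, 4.5 mm deep. The screw sits in a loose-fitted insert: its true axis is up to 3.5 mm to either side along y, its head up to 4 mm higher or lower. Feel or look for it.
- lock_screw (a joint): Turn of the screw, rad: 0 unlocked (at the start), grows clockwise seen from above, firm stop at 1.1. Turning needs about 0.15 N m; the blade has 0.13 rad of play either way. A lug holds the screw at 0 until pressed in about 3.5 mm (12 N); keep it pressed in while it turns. From about 1.02 on it springs up into the locked catch when let go.
- lock_press (a joint): How far the screw's head is pressed in, m: 0 up (held by its spring), 0.007 at the bottom. The spring pushes up with 3 N at 0 plus 2.5 N per mm: 12 N frees the lug, 18 N is too hard; the head must never go in more than 6 mm. More than 60 N between blade and screw (pressing plus the edge forces of turning against the stop) also damages the catch.
- tray_unit: The fixed tray unit; origin on the counter under screw_slot, z up. A 64 mm square steel lock block, 33 mm tall, is centred on the origin; on it a collar (50 mm outside, 39 mm inside, 44 mm over the counter) surrounds the screw. The steel tray (180 mm wide along x, 34 mm tall) runs from 34 to 334 mm along -y, with a glass hatch frame 235 mm tall at its far end.
- room_key: Bystander: iron room key on a brass disc fob, about 130 mm long, lying in the tray; origin at its underside. Leave alone.
- mug: Bystander: white enamel mug, 82 mm across, 82 mm tall; origin at the centre of its underside. Leave alone.
- coin_dish: Bystander: shallow pewter dish with coins, 104 mm across, 18 mm tall; origin at the centre of its underside. Leave alone.
- doorknob: Bystander: cast brass doorknob standing on its flange, 58 mm across, 60 mm tall; origin at the centre of its underside. Leave alone.

How it is judged:
By the outcome, as a careful person would: the job done as asked, in the order asked, and still so for the second after the job is handed in, with the robot touching nothing.
It also fails if it takes over 72 s, if anything falls off the work surface, if the arm or the gripper's body presses on something with over 40 N, if the wrist force passes 120 N, or if a joint passes its speed limit or range.

## Robot

A 6-joint arm with a two-finger parallel gripper is mounted at the origin on the work surface. World frame = base frame: x ahead of the robot, y to its left, z up, the work surface at z = 0. Lengths are in mm, angles in rad, forces in N, time in s.
With the tool pointing down it reaches from about 350 to 975 mm from the base axis. Payload 7.1 kg.
Tool frame: the origin (TCP) lies between the finger pads; the fingertips stand 19 mm ahead of it and the grasp point (between the pads) is the TCP; z points along the fingers, y is the line along which they close (so a half turn about z gives the same grasp; the last joint's range is limited). The gripper opens to 88 mm and grips with 3 to 60 N. Pads are 20 mm wide; open, the fingers measure 115 mm over their backs; the gripper's body (75 mm by 178 mm) begins 61 mm behind the grasp point.
Start: joints at [-1.258, 0.423, 1.63, -0, 1.089, -0.019], TCP at [203.608, -590.888, 241.675] pointing down, gripper open.
Joint ranges: [-3, 3], [-0.9, 2.11], [0.09, 2.58], [-1.31, 4.45], [0.11, 2.69], [-2.54, 2.54]. Speed limits (rad/s): [2.39, 2.39, 3.01, 3.14, 3.14, 3.14].

## Interface

Orientations are given as a rotation vector (axis times angle).
In Python, from workcell import ctrl gives the robot as it stands.
- The arm moves only by the tool arm_command, never from a script. Its argument "series" is a list of rows, each an object with "linear": the shift along the tool's x, y, z in m, a list of three; "turn": the turn about the tool's z in rad. A call has 1 to 10 rows; each row shifts and turns the commanded pose from where the row before left it, along the tool's axes as they then stand; what a row does not reach is not made up. A row lasts 1/10 s, in which the tool goes at most 50 mm and 8.59 degrees, less where a joint would pass 70% of its speed; a pose out of reach is approached as far as the arm can. A call with a gripper value outside its range is refused whole. "jaw" is the opening, from -1 (shut) to 1 (fully open), set as the call begins (left out, the last holds). The fingers move at their own pace and stop on an object; the grip force is fixed at half the most. Time passes only in rows, so rows that do not move let the fingers close. It gives the time, the measured TCP pose, the force, the opening and the grip force at its end, in the units of the state.
- ctrl.get_obs(): the state, without advancing time (a new reading comes with each control period).
- ctrl.get_image(name): name is "scene" or "top" or "wrist"; returns a dict with "frame" (384x512x3 uint8, blue, green, red), "fx", "fy", "cx", "cy" (pixels), "rvec" (rotation vector, rad) and "tvec" (3), from world to camera coordinates, as OpenCV has them. Camera axes: x right, y down, z forward; pixel columns grow to the right and rows downward; lengths in mm; the calibration is good to about 2 mm. A picture is of the moment at which its call begins. There is no depth.
- ctrl.close_job(): hands the job in; it is judged then, once.
The state is a dict: "t": time; "qpos": joint angles; "qvel": joint speeds; "joint_torque": joint torques, N m; "ee_pos": TCP position; "orientation": TCP orientation; "ft_force": force on the tool from outside, world axes, zero at the start; "moment": the same for the moment, N m; "width": finger opening in mm; "grasp_force": force on a finger pad.
Only numpy, scipy, OpenCV 4.12 (cv2) and the standard library are available. Lean on these libraries where they do the work, as an engineer would, in place of code of your own. Each camera call takes 0.05 s, during which the arm holds its last target. There are 200 camera calls.

## Working session

There is one attempt and no reset: what is moved stays moved. The work goes in short steps, Python scripts to look and compute and a tool call to move; the robot and the scene stay as the last step left them, time stands still between calls to the robot, and variables do not carry over. Pictures are saved under pics/ and viewed, at most 10 in all, crops included, and the job is handed in when it is done.

Besides the shell and the picture viewer there is one more tool, called after "Request:" as a command line: name --argument value ..., lists and objects as JSON in quotes. arm_command: Moves the arm, as the interface text tells. Its arguments: {"type":"object","properties":{"series":{"type":"array"},"jaw":{"type":"number"}},"required":["series"]}

```bash
mkdir -p pics; cat > h.py <<'E'
import numpy as np, cv2
from workcell import ctrl
def img(name, fn=None):
    d=ctrl.get_image(name)
    if fn: cv2.imwrite('pics/'+fn, d['frame'])
    return d
def ray(d,u,v):
    R=cv2.Rodrigues(np.array(d['rvec'],float))[0]; t=np.array(d['tvec'],float).ravel()
    return -R.T@t, R.T@np.array([(u-d['cx'])/d['fx'],(v-d['cy'])/d['fy'],1.])
def onplane(d,u,v,z):
    o,r=ray(d,u,v); return o+r*(z-o[2])/r[2]
def proj(d,p):
    K=np.array([[d['fx'],0,d['cx']],[0,d['fy'],d['cy']],[0,0,1.]])
    return cv2.projectPoints(np.array(p,float).reshape(-1,1,3),np.array(d['rvec'],float),np.array(d['tvec'],float),K,None)[0].reshape(-1,2)
E
python3 - <<'E'
from h import *
a=img('top');b=img('scene')
cv2.imwrite('pics/a.png',a['frame']);cv2.imwrite('pics/b.png',b['frame'])
import pickle;pickle.dump((a,b),open('ab.pkl','wb'))
for d in(a,b): print(ray(d,256,192),d['fx'],d['cx'])
o=ctrl.get_obs();print(o)
E
```

```text
(array([475.9892421 ,   4.98303937, 977.33993884]), array([ 0.08246791, -0.00537947, -0.99658364])) 435.1718523952917 256.831307165632
(array([1083.40561173, -223.05222271,  553.70497646]), array([-0.70145745,  0.26939756, -0.65993282])) 351.1971305757786 256.920457212478
{'t': 0.1, 'qpos': array([-1.25802192e+00,  4.23769793e-01,  1.63059227e+00,  4.87988423e-06,
        1.08862957e+00, -1.90182436e-02]), 'qvel': array([-1.38007313e-03, -2.44467760e-03, -1.09149655e-03,  9.17700361e-04,
        7.97919461e-04,  3.43187051e-05]), 'joint_torque': array([-9.66084517e-04, -5.45616245e+01, -2.74322605e+01,  6.44062506e-02,
        1.87878718e-02, -2.34192049e-05]), 'ee_pos': array([ 203.45452303, -590.45369123,  240.98444167]), 'orientation': array([-3.09709593e+00, -5.18559200e-01,  3.14751596e-04]), 'ft_force': array([ 0.44715942, -0.1921554 , -0.25255162]), 'moment': array([0.00334905, 0.05022677, 0.0498676 ]), 'grasp_force': 0.0, 'width': 88.05643239755157}
```

View pics/a.png

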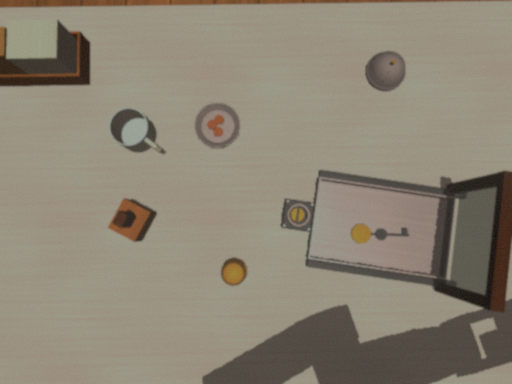

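View pics/b.png

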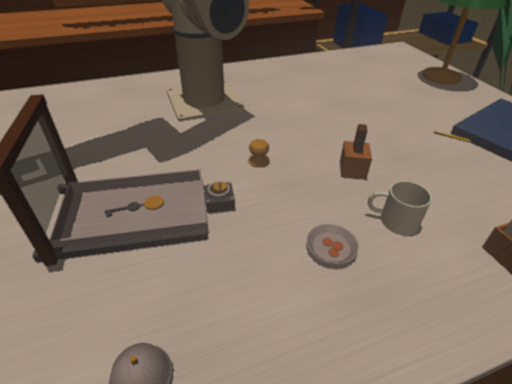

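The top view shows the stand at about (131,220), the driver handle at (125,217), and the screw at (298,214). The tray is to its right, the doorknob is at (233,272), the mug at (134,131) and the dish at (218,126). The scene view agrees, with the stand at (356,160) and the screw at (220,188).

```bash
python3 - <<'E'
from h import *
import pickle
a,b=pickle.load(open('ab.pkl','rb'))
print('stand',onplane(a,131,220,64),'handle',onplane(a,125,217,129),'screw',onplane(a,298,214,49),'knob',onplane(a,233,272,50))
print('scene screw',onplane(b,220,188,49),'handle top',onplane(b,362,127,129))
f=a['frame']
# stand top orientation
hsv=cv2.cvtColor(f,cv2.COLOR_BGR2HSV)
c1=cv2.resize(f[190:250,100:160],None,fx=6,fy=6,interpolation=cv2.INTER_CUBIC)
c2=cv2.resize(f[184:244,270:330],None,fx=6,fy=6,interpolation=cv2.INTER_CUBIC)
cv2.imwrite('pics/c.png',np.hstack([c1,c2]))
# tray edge directions: corners by eye
for p in [(319,172),(307,265),(452,188),(438,283)]: print(onplane(a,*p,34))
E
```

```text
stand [496.96586628 262.42095129  64.        ] handle [501.48452567 255.77969003 129.        ] screw [504.30333921 -88.84464477  49.        ] knob [384.42870251  51.16316958  50.        ]
scene screw [508.02692808 -87.12009028  49.        ] handle top [498.0616887 265.4260797 129.       ]
[ 595.71089106 -138.46877633   34.        ]
[ 395.01622032 -107.07369279   34.        ]
[ 556.01393276 -428.0024757    34.        ]
[ 352.0668791  -387.16845167   34.        ]
```

View pics/c.png

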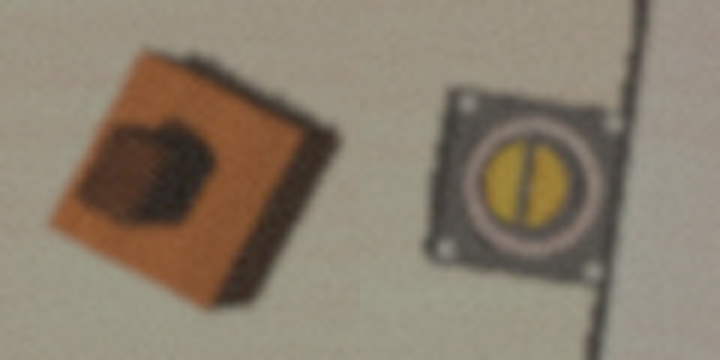

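```bash
python3 - <<'E'
from h import *
import pickle
a,b=pickle.load(open('ab.pkl','rb'))
S=np.array([onplane(a,100+x/6,190+y/6,64) for x,y in[(145,52),(305,135),(210,308),(50,222)]])
print(S.round(1),S.mean(0)); e=np.roll(S,-1,0)-S
for v in e: print(np.linalg.norm(v),np.degrees(np.arctan2(v[1],v[0])))
B=np.array([onplane(a,270+x/6,184+y/6,33) for x,y in[(450,88),(630,108),(605,285),(430,258)]])
B=np.array([onplane(a,270+(x-360)/6,184+y/6,33) for x,y in[(450,88),(630,108),(605,285),(430,258)]])
print(B.round(1),B.mean(0)); e=np.roll(B,-1,0)-B
for v in e: print(np.linalg.norm(v),np.degrees(np.arctan2(v[1],v[0])))
print('ring',onplane(a,270+(533-360)/6,184+187/6,44),'head',onplane(a,270+(527-360)/6,184+183/6,49))
s=[onplane(a,270+(x-360)/6,184+y/6,49) for x,y in[(531,145),(521,222)]];print(s)
R=cv2.Rodrigues(ctrl.get_obs()['orientation'])[0];print(R.round(3))
E
```

```text
[[541.9 277.   64. ]
 [512.  221.1  64. ]
 [452.4 253.8  64. ]
 [483.1 309.6  64. ]] [497.37281859 265.36680866  64.        ]
63.49663724673296 -118.13613835421155
67.94379330452263 151.18405232309544
63.654353404353 61.175285949287634
67.18088555379666 -28.95426844307301
[[ 538.6  -63.    33. ]
 [ 530.3 -128.1   33. ]
 [ 466.5 -117.3   33. ]
 [ 477.3  -54.4   33. ]] [503.15587928 -90.69987208  33.        ]
65.6455862850653 -97.2708828203496
64.65354584613911 170.42603891713898
63.81622931703836 80.31466508447072
61.9169875181002 -7.929870398727182
ring [501.92761126 -91.07767596  44.        ] head [503.24359834 -88.46344136  49.        ]
[array([516.73151935, -90.21134303,  49.        ]), array([489.44467363, -86.00078195,  49.        ])]
[[ 0.945  0.326 -0.   ]
 [ 0.326 -0.945  0.001]
 [ 0.    -0.001 -1.   ]]
```

Request:
arm_command --series '[{"linear": [0, 0, -0.033], "turn": 0}, {"linear": [0, 0, -0.033], "turn": 0}, {"linear": [0, 0, -0.033], "turn": 0}, {"linear": [0.0285, -0.0245, 0], "turn": 0}, {"linear": [0.0285, -0.0245, 0], "turn": 0}, {"linear": [0.0285, -0.0245, 0], "turn": 0}, {"linear": [0.0285, -0.0245, 0], "turn": 0}, {"linear": [0.0285, -0.0245, 0], "turn": 0}, {"linear": [0.0285, -0.0245, 0], "turn": 0}, {"linear": [0.0285, -0.0245, 0], "turn": 0}]' --jaw 1

```text
t: 1.1
ee_pos: [336.7, -362.2, 340.4]
orientation: [-3.098, -0.518, 0.0]
ft_force: [1.3, -1.7, -0.2]
width: 87.8
grasp_force: 0.0
```

Request:
arm_command --series '[{"linear": [0.0285, -0.0245, 0], "turn": 0}, {"linear": [0.0285, -0.0245, 0], "turn": 0}, {"linear": [0.0285, -0.0245, 0], "turn": 0}, {"linear": [0.0285, -0.0245, 0], "turn": 0}, {"linear": [0.0285, -0.0245, 0], "turn": 0}, {"linear": [0.018, -0.035, 0], "turn": 0}, {"linear": [0.018, -0.035, 0], "turn": 0}, {"linear": [0.018, -0.035, 0], "turn": 0}, {"linear": [0.018, -0.035, 0], "turn": 0}, {"linear": [0.018, -0.035, 0], "turn": 0}]'

```text
t: 2.1
ee_pos: [459.0, -5.1, 340.5]
orientation: [-3.098, -0.519, 0.0]
ft_force: [0.4, 0.6, 0.6]
width: 87.3
grasp_force: 0.0
```

Request:
arm_command --series '[{"linear": [0.018, -0.035, 0], "turn": 0}, {"linear": [0.018, -0.035, 0], "turn": 0}, {"linear": [0.018, -0.035, 0], "turn": 0}, {"linear": [0.018, -0.035, 0], "turn": 0}, {"linear": [0.018, -0.035, 0], "turn": 0}, {"linear": [0.018, -0.035, 0], "turn": 0}, {"linear": [0.018, -0.035, 0], "turn": 0}, {"linear": [0, 0, 0.03], "turn": -0.144}, {"linear": [0, 0, 0.03], "turn": -0.144}, {"linear": [0, 0, 0.03], "turn": -0.144}]'

```text
t: 3.1
ee_pos: [498.2, 266.3, 249.4]
orientation: [2.911, 1.181, -0.0]
ft_force: [0.3, 0.5, -0.2]
width: 87.7
grasp_force: 0.0
```

Request:
arm_command --series '[{"linear": [0, 0, 0], "turn": -0.144}, {"linear": [0, 0, 0], "turn": -0.144}, {"linear": [0, 0, 0], "turn": -0.144}, {"linear": [0, 0, 0], "turn": -0.144}, {"linear": [0, 0, 0], "turn": -0.144}, {"linear": [0, 0, 0], "turn": -0.144}, {"linear": [0, 0, 0], "turn": -0.144}, {"linear": [0, 0, 0], "turn": -0.144}, {"linear": [0, 0, 0], "turn": -0.144}, {"linear": [0, 0, 0], "turn": -0.144}]'

```text
t: 4.1
ee_pos: [498.3, 265.8, 250.3]
orientation: [-1.411, -2.806, 0.001]
ft_force: [0.3, 0.9, -0.6]
width: 87.8
grasp_force: 0.0
```

Request:
arm_command --series '[{"linear": [0, 0, 0], "turn": -0.144}, {"linear": [0, 0, 0], "turn": -0.144}, {"linear": [0, 0, 0], "turn": -0.144}, {"linear": [0, 0, 0], "turn": 0}]'

```text
t: 4.5
ee_pos: [498.4, 265.8, 250.3]
orientation: [-0.784, -3.042, 0.001]
ft_force: [0.4, 0.6, -0.3]
width: 87.7
grasp_force: 0.0
```

```bash
python3 - <<'E'
from h import *
import pickle
d=img('wrist','d.png');pickle.dump(d,open('d.pkl','wb'))
print(ray(d,256,192),d['fx'])
o=ctrl.get_obs();print(o['t'],o['qpos'],o['ee_pos'],cv2.Rodrigues(o['orientation'])[0].round(3))
print(proj(d,[[497,265,64],[497,265,129]]))
E
```

```text
(array([426.48080004, 306.66747421, 393.13760806]), array([ 0.27941249, -0.15550429, -0.94772481])) 269.9587445561845
4.55 [ 4.68880722e-01  3.25387335e-01  1.75692126e+00  2.77168107e-05
  1.05993400e+00 -5.92980112e-01] [498.39167263 265.81216244 250.37123474] [[-0.873  0.487 -0.001]
 [ 0.487  0.873 -0.   ]
 [ 0.    -0.001 -1.   ]]
[[254.39112865 169.94834699]
 [253.95876237 185.29424494]]
```

View pics/d.png

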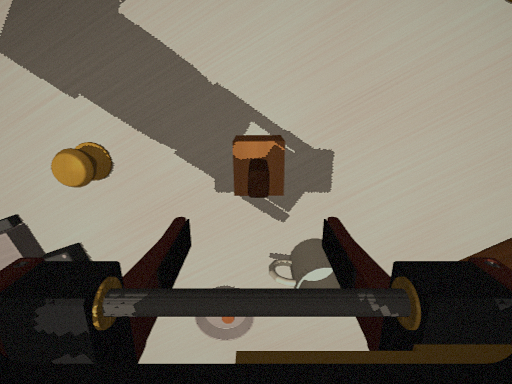

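The wrist view shows the stand around (258,165) with the handle in front of it at about (259,178). I had predicted column 254. I'll measure this by colour mask.

```bash
python3 - <<'E'
from h import *
import pickle
d=pickle.load(open('d.pkl','rb'))
hsv=cv2.cvtColor(d['frame'],cv2.COLOR_BGR2HSV)
for r in (140,150,160,170,180,190,194,196,198): print(r,[tuple(hsv[r,c]) for c in range(230,290,4)] if r==180 else hsv[r,228:292:2,2].tolist())
E
```

```text
140 [101, 101, 97, 56, 54, 65, 63, 59, 71, 60, 62, 66, 67, 67, 65, 62, 70, 66, 63, 67, 76, 75, 77, 66, 64, 62, 58, 65, 76, 99, 99, 104]
150 [101, 104, 126, 158, 157, 156, 159, 161, 163, 165, 166, 166, 167, 167, 165, 163, 165, 164, 162, 162, 170, 77, 81, 80, 86, 78, 83, 81, 93, 102, 99, 139]
160 [101, 102, 98, 77, 71, 76, 72, 74, 77, 76, 82, 54, 33, 26, 35, 31, 26, 32, 30, 51, 80, 85, 83, 87, 78, 84, 84, 81, 83, 92, 100, 100]
170 [98, 99, 97, 78, 78, 76, 76, 75, 73, 77, 57, 35, 29, 33, 35, 35, 38, 31, 27, 24, 47, 85, 83, 81, 76, 80, 78, 73, 94, 100, 99, 95]
180 [(np.uint8(16), np.uint8(49), np.uint8(99)), (np.uint8(11), np.uint8(178), np.uint8(76)), (np.uint8(12), np.uint8(182), np.uint8(73)), (np.uint8(14), np.uint8(166), np.uint8(77)), (np.uint8(12), np.uint8(163), np.uint8(78)), (np.uint8(10), np.uint8(190), np.uint8(39)), (np.uint8(1), np.uint8(148), np.uint8(43)), (np.uint8(14), np.uint8(231), np.uint8(43)), (np.uint8(4), np.uint8(255), np.uint8(35)), (np.uint8(13), np.uint8(248), np.uint8(35)), (np.uint8(12), np.uint8(170), np.uint8(84)), (np.uint8(14), np.uint8(197), np.uint8(75)), (np.uint8(11), np.uint8(170), np.uint8(81)), (np.uint8(13), np.uint8(199), np.uint8(78)), (np.uint8(18), np.uint8(56), np.uint8(100))]
190 [100, 96, 94, 81, 78, 75, 74, 77, 80, 79, 36, 40, 38, 44, 41, 44, 38, 39, 43, 31, 41, 83, 80, 79, 79, 81, 75, 77, 99, 97, 99, 102]
194 [183, 180, 183, 117, 75, 76, 74, 75, 79, 82, 48, 40, 37, 39, 35, 43, 37, 42, 42, 36, 52, 82, 82, 75, 76, 79, 79, 79, 95, 98, 99, 99]
196 [181, 180, 179, 186, 188, 187, 112, 95, 98, 98, 96, 41, 36, 37, 30, 32, 36, 34, 31, 35, 94, 100, 101, 98, 103, 98, 100, 97, 101, 101, 96, 95]
198 [181, 183, 178, 181, 182, 182, 185, 101, 95, 100, 101, 101, 105, 98, 104, 102, 100, 104, 147, 174, 112, 95, 98, 102, 102, 99, 98, 95, 95, 99, 98, 97]
```

```bash
python3 - <<'E'
from h import *
import pickle
d=pickle.load(open('d.pkl','rb'))
f=d['frame'][125:210,215:305];cv2.imwrite('pics/e.png',cv2.resize(f,None,fx=6,fy=6,interpolation=cv2.INTER_CUBIC))
E
```

```text
(no output)
```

View pics/e.png

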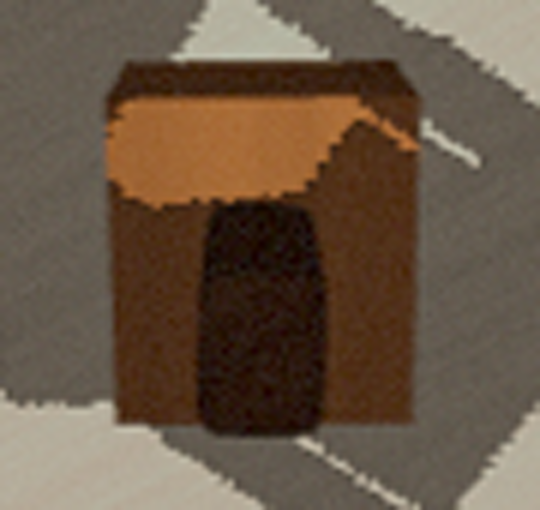

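```bash
python3 - <<'E'
from h import *
import pickle
d=pickle.load(open('d.pkl','rb'))
C=np.array([onplane(d,215+x/6,125+y/6,64) for x,y in[(107,97),(418,97),(413,425),(117,425)]])
print(C.round(1),C.mean(0))
e=np.roll(C,-1,0)-C
for v in e: print(np.linalg.norm(v),np.degrees(np.arctan2(v[1],v[0])))
print('top near edge',onplane(d,258.5,197.2,129))
o=ctrl.get_obs();R=cv2.Rodrigues(o['orientation'])[0]
u=-np.array([.873,-.487])
print('tool frame offset of stand',R.T@(np.append(C.mean(0)[:2],96.5)-o['ee_pos']), 'of near edge',R.T@(onplane(d,258.5,197.2,129)-o['ee_pos']))
E
```

```text
[[452.9 259.5  64. ]
 [483.3 314.6  64. ]
 [545.5 281.6  64. ]
 [514.7 225.8  64. ]] [499.09598659 270.38939693  64.        ]
62.93141340112058 61.10762463827573
70.35354554676967 -27.958829103632482
63.75101443958544 -118.88428416188593
70.35396825518168 151.37364810445558
top near edge [510.59870423 262.84617545 129.        ]
tool frame offset of stand [  1.55628355   4.42114183 153.86954052] of near edge [-12.15159768   3.42170254 121.36480523]
```

Near edges and sizes agree with the stand: measured 70.4 x 63.3, yaw 151°. Descending with a small correction in tool x and y, then gripping.

Request:
arm_command --series '[{"linear": [0.001, 0.0025, 0.03], "turn": 0}, {"linear": [0, 0, 0.03], "turn": 0}, {"linear": [0, 0, 0.03], "turn": 0}, {"linear": [0, 0, 0.025], "turn": 0}, {"linear": [0, 0, 0.02], "turn": 0}, {"linear": [0, 0, 0.012], "turn": 0}, {"linear": [0, 0, 0.007], "turn": 0}, {"linear": [0, 0, 0], "turn": 0}]'

```text
t: 5.35
ee_pos: [498.7, 268.5, 96.2]
orientation: [-0.788, -3.04, 0.001]
ft_force: [-0.4, -0.8, 0.5]
width: 87.7
grasp_force: 0.0
```

Request:
arm_command --series '[{"linear": [0, 0, 0], "turn": 0}, {"linear": [0, 0, 0], "turn": 0}, {"linear": [0, 0, 0], "turn": 0}, {"linear": [0, 0, 0], "turn": 0}, {"linear": [0, 0, 0], "turn": 0}, {"linear": [0, 0, 0], "turn": 0}, {"linear": [0, 0, 0], "turn": 0}, {"linear": [0, 0, 0], "turn": 0}, {"linear": [0, 0, 0], "turn": 0}, {"linear": [0, 0, 0], "turn": 0}]' --jaw -1

```text
t: 6.35
ee_pos: [498.9, 268.6, 96.6]
orientation: [-0.786, -3.042, 0.0]
ft_force: [-0.4, -0.1, 0.5]
width: 21.7
grasp_force: 30.0
```

Request:
arm_command --series '[{"linear": [0, 0, -0.01], "turn": 0}, {"linear": [0, 0, -0.02], "turn": 0}, {"linear": [0, 0, -0.03], "turn": 0}, {"linear": [0, 0, -0.03], "turn": 0}, {"linear": [0, 0, -0.03], "turn": 0}, {"linear": [0, 0, -0.02], "turn": 0}, {"linear": [0, 0, -0.01], "turn": 0}]'

```text
t: 7.05
ee_pos: [499.6, 268.9, 249.3]
orientation: [0.786, 3.039, 0.003]
ft_force: [-0.2, -0.4, -2.0]
width: 21.9
grasp_force: 30.0
```

Request:
arm_command --series '[{"linear": [-0.0178, -0.0311, 0], "turn": 0}, {"linear": [-0.0178, -0.0311, 0], "turn": 0}, {"linear": [-0.0178, -0.0311, 0], "turn": 0}, {"linear": [-0.0178, -0.0311, 0], "turn": 0}, {"linear": [-0.0178, -0.0311, 0], "turn": 0}, {"linear": [-0.0178, -0.0311, 0], "turn": 0}, {"linear": [-0.0178, -0.0311, 0], "turn": 0}, {"linear": [-0.0178, -0.0311, 0], "turn": 0}, {"linear": [-0.0178, -0.0311, 0], "turn": 0}, {"linear": [-0.0178, -0.0311, 0], "turn": 0}]'

```text
t: 8.05
ee_pos: [503.3, -91.0, 246.3]
orientation: [-0.786, -3.041, 0.0]
ft_force: [0.6, -0.6, -2.2]
width: 22.2
grasp_force: 30.0
```

Request:
arm_command --series '[{"linear": [0, 0, 0.02], "turn": -0.12}, {"linear": [0, 0, 0.02], "turn": -0.12}, {"linear": [0, 0, 0.02], "turn": -0.12}, {"linear": [0, 0, 0], "turn": 0}, {"linear": [0, 0, 0], "turn": 0}]'

```text
t: 8.55
ee_pos: [503.6, -89.6, 186.5]
orientation: [-0.234, -3.131, -0.0]
ft_force: [0.4, -0.4, -1.7]
width: 22.1
grasp_force: 30.0
```

```bash
python3 - <<'E'
from h import *
import pickle
d=img('wrist');pickle.dump(d,open('w.pkl','wb'))
o=ctrl.get_obs();R=cv2.Rodrigues(o['orientation'])[0]
print(o['t'],o['qpos'],o['ee_pos'],R.round(3),o['ft_force'],o['width'])
p=proj(d,[[503,-90,49],o['ee_pos']+R@[0,0,90.5]]);print(p)
u,v=p.mean(0).round().astype(int); x0,y0=max(u-60,0),max(v-45,0)
print(x0,y0)
cv2.imwrite('pics/f.png',cv2.resize(d['frame'][y0:y0+95,x0:x0+125],None,fx=6,fy=6,interpolation=cv2.INTER_CUBIC))
E
```

```text
8.6 [-1.99284723e-01  3.34733497e-01  1.91985985e+00  2.48489100e-05
  8.86753424e-01 -1.62154556e+00] [504.20826088 -89.68667511 187.19517025] [[-0.989  0.148  0.   ]
 [ 0.148  0.989 -0.   ]
 [-0.     0.    -1.   ]] [-0.90922249 -0.65001897 -1.47232021] 22.102660618652852
[[254.90026525 180.90735381]
 [255.21219582 196.72050145]]
195 144
```

View pics/f.png

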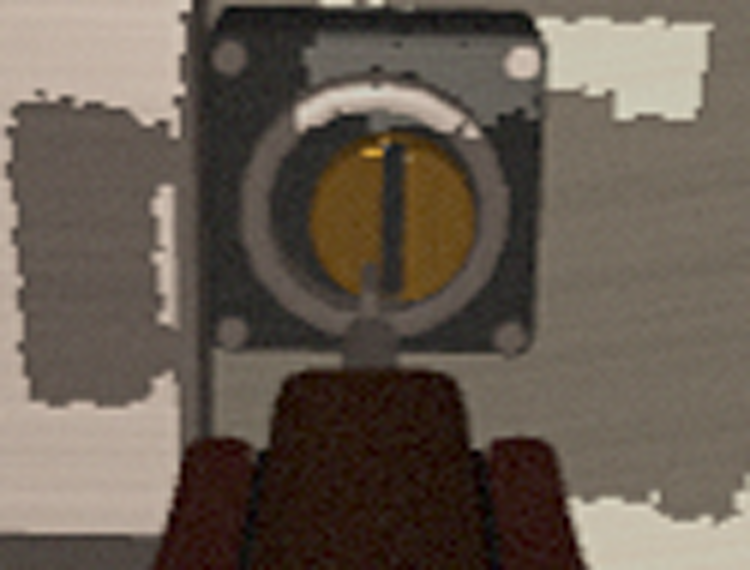

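The slot runs from (394,145) to (392,295) in the crop. The head centre is near (392,218), and the blade's far corner at about (370,266), left of the slot. Next I'll convert these to tool offsets.

```bash
python3 - <<'E'
from h import *
import pickle
d=pickle.load(open('w.pkl','rb'))
o=ctrl.get_obs();R=cv2.Rodrigues(o['orientation'])[0]
T=np.array([504.2,-89.65,187.2]) 
f=lambda x,y,z: (R.T@(onplane(d,195+x/6,144+y/6,z)-T)).round(2)
print('cam in tool',R.T@(ray(d,256,192)[0]-T))
print('blade corner',f(370,266,96.7))
print('handle top edge',f(370,372,219.7),'sides',f(285,372,219.7),f(462,372,219.7))
for z in(45,49,53): print(z,'head L/R',f(311,218,z),f(478,218,z),'top/bot',f(393,131,z),f(393,304,z),'slot ends',f(395,145,z),f(391,295,z),f(393,220,z))
print('collar L,R,T,B',f(241,208,44),f(508,208,44),f(376,78,44),f(376,340,44))
E
```

```text
cam in tool [  82.73814366    0.81998843 -142.24299575]
blade corner [ 8.04  1.29 90.5 ]
handle top edge [ 39.43   1.05 -32.51] sides [ 39.44  -5.13 -32.51] [ 39.43   7.73 -32.51]
45 head L/R [  0.66  -9.39 142.2 ] [  0.66  21.13 142.2 ] top/bot [ 16.93   5.52 142.2 ] [-15.97   5.67 142.2 ] slot ends [ 14.35   5.89 142.2 ] [-14.2    5.29 142.2 ] [  0.28   5.6  142.2 ]
49 head L/R [  1.82  -9.24 138.2 ] [  1.81  20.84 138.2 ] top/bot [ 17.86   5.46 138.2 ] [-14.58   5.6  138.2 ] slot ends [ 15.31   5.82 138.2 ] [-12.84   5.23 138.2 ] [  1.44   5.53 138.2 ]
53 head L/R [  2.97  -9.1  134.2 ] [  2.96  20.56 134.2 ] top/bot [ 18.78   5.39 134.2 ] [-13.19   5.54 134.2 ] slot ends [ 16.27   5.75 134.2 ] [-11.48   5.17 134.2 ] [  2.6    5.46 134.2 ]
collar L,R,T,B [  2.28 -22.21 143.2 ] [  2.27  26.65 143.2 ] [ 26.39   2.46 143.19] [-23.47   2.53 143.21]
```

Request:
arm_command --series '[{"linear": [0.0015, 0.0041, 0.015], "turn": 0.02}, {"linear": [0, 0, 0.015], "turn": 0}, {"linear": [0, 0, 0.008], "turn": 0}, {"linear": [0, 0, 0], "turn": 0}, {"linear": [0, 0, 0], "turn": 0}, {"linear": [0, 0, 0], "turn": 0}]'

```text
t: 9.2
ee_pos: [503.7, -85.6, 149.5]
orientation: [0.261, 3.129, -0.0]
ft_force: [0.3, -0.4, -1.5]
width: 21.5
grasp_force: 30.0
```

```bash
python3 - <<'E'
from h import *
import pickle
d=img('wrist');pickle.dump(d,open('w2.pkl','wb'))
o=ctrl.get_obs();R=cv2.Rodrigues(o['orientation'])[0]
print(o['t'],o['ee_pos'],o['ft_force'],o['moment'])
p=proj(d,[[503,-90,49],o['ee_pos']+R@[0,0,90.5]]);print(p)
u,v=p.mean(0).round().astype(int); x0,y0=u-40,v-35
print(x0,y0)
cv2.imwrite('pics/g.png',cv2.resize(d['frame'][y0:y0+70,x0:x0+80],None,fx=8,fy=8,interpolation=cv2.INTER_CUBIC))
E
```

```text
9.25 [503.63394541 -85.54454075 149.46817363] [ 0.72782392 -0.49786627 -1.62323623] [ 0.05166557 -0.0824802   0.02556884]
[[250.5209725  192.13011332]
 [255.21318088 195.65223257]]
213 159
```

View pics/g.png

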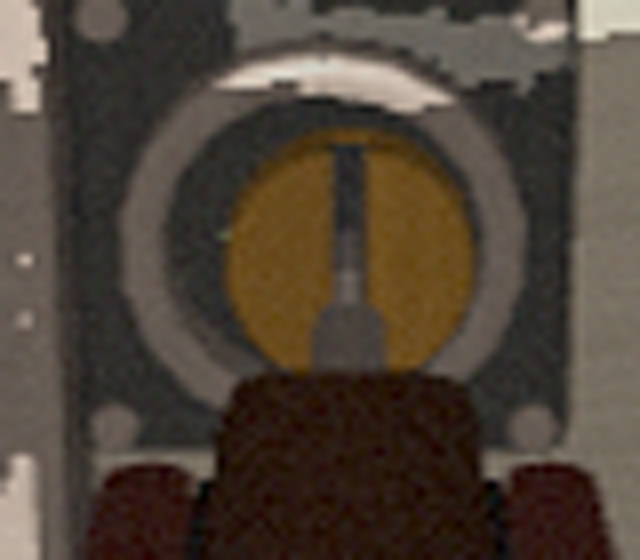

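The blade (column ~348) is directly over the slot (column ~350). I'll descend slowly and watch the force.

Request:
arm_command --series '[{"linear": [0, 0.0002, 0.003], "turn": 0}, {"linear": [0, 0, 0.003], "turn": 0}, {"linear": [0, 0, 0.0015], "turn": 0}, {"linear": [0, 0, 0.0015], "turn": 0}, {"linear": [0, 0, 0], "turn": 0}, {"linear": [0, 0, 0], "turn": 0}]'

```text
t: 9.85
ee_pos: [503.1, -85.2, 139.6]
orientation: [-0.26, -3.131, -0.0]
ft_force: [0.5, 0.1, -2.1]
width: 22.0
grasp_force: 30.0
```

Request:
arm_command --series '[{"linear": [0, 0, 0.001], "turn": 0}, {"linear": [0, 0, 0.001], "turn": 0}, {"linear": [0, 0, 0], "turn": 0}]'

```text
t: 10.15
ee_pos: [503.0, -85.2, 137.6]
orientation: [-0.26, -3.131, -0.0]
ft_force: [0.5, 0.2, -2.3]
width: 21.6
grasp_force: 30.0
```

Request:
arm_command --series '[{"linear": [0, 0, 0.001], "turn": 0}, {"linear": [0, 0, 0], "turn": 0}, {"linear": [0, 0, 0], "turn": 0}]'

```text
t: 10.45
ee_pos: [503.1, -85.2, 136.7]
orientation: [-0.26, -3.131, -0.0]
ft_force: [-0.2, -0.7, -2.8]
width: 21.3
grasp_force: 30.0
```

Request:
arm_command --series '[{"linear": [0, 0, 0.001], "turn": 0}, {"linear": [0, 0, 0], "turn": 0}, {"linear": [0, 0, 0], "turn": 0}]'

```text
t: 10.75
ee_pos: [503.2, -85.2, 135.9]
orientation: [0.26, 3.131, 0.0]
ft_force: [-0.9, 0.2, 2.0]
width: 21.8
grasp_force: 30.0
```

Request:
arm_command --series '[{"linear": [0, 0, 0.001], "turn": 0}, {"linear": [0, 0, 0], "turn": 0}, {"linear": [0, 0, 0], "turn": 0}]'

```text
t: 11.05
ee_pos: [503.2, -85.2, 134.9]
orientation: [0.26, 3.131, -0.0]
ft_force: [-1.1, 1.6, 4.4]
width: 21.8
grasp_force: 30.0
```

```bash
python3 - <<'E'
from h import *
d=img('wrist')
o=ctrl.get_obs();print(o['t'],o['ee_pos'],o['ft_force'],o['moment'])
x0,y0=213,159
cv2.imwrite('pics/i.png',cv2.resize(d['frame'][y0:y0+70,x0:x0+80],None,fx=8,fy=8,interpolation=cv2.INTER_CUBIC))
E
```

```text
11.1 [503.18512317 -85.23054141 134.81730717] [-1.67088402  0.53379601  5.07972346] [0.08320013 0.16265338 0.03956967]
```

View pics/i.png

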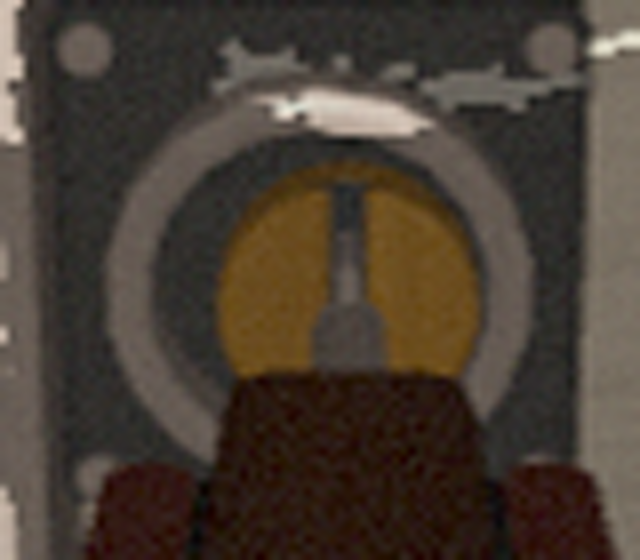

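The blade (corner at ~(347,232)) looks inside the slot. The force matches the screw's spring at about 1.4 mm in. I'll press on to about 4.4 mm.

Request:
arm_command --series '[{"linear": [0, 0, 0.0008], "turn": 0}, {"linear": [0, 0, 0.0007], "turn": 0}, {"linear": [0, 0, 0], "turn": 0}, {"linear": [0, 0, 0], "turn": 0}]'

```text
t: 11.5
ee_pos: [503.2, -85.2, 133.5]
orientation: [0.26, 3.131, 0.0]
ft_force: [-2.1, -0.2, 7.5]
width: 21.9
grasp_force: 30.0
```

Request:
arm_command --series '[{"linear": [0, 0, 0.0008], "turn": 0}, {"linear": [0, 0, 0.0006], "turn": 0}, {"linear": [0, 0, 0], "turn": 0}, {"linear": [0, 0, 0], "turn": 0}]'

```text
t: 11.9
ee_pos: [503.3, -85.3, 132.3]
orientation: [0.26, 3.13, -0.0]
ft_force: [-2.5, -0.2, 10.4]
width: 22.0
grasp_force: 30.0
```

Request:
arm_command --series '[{"linear": [0, 0, 0.0006], "turn": 0}, {"linear": [0, 0, 0], "turn": 0.03}, {"linear": [0, 0, 0], "turn": 0.04}, {"linear": [0, 0, 0], "turn": 0.04}, {"linear": [0, 0, 0], "turn": 0.04}, {"linear": [0, 0, 0], "turn": 0.03}, {"linear": [0, 0, 0], "turn": 0}, {"linear": [0, 0, 0], "turn": 0}]'

```text
t: 12.7
ee_pos: [503.8, -85.5, 132.0]
orientation: [0.54, 3.093, -0.0]
ft_force: [-2.4, -0.8, 11.0]
width: 22.1
grasp_force: 30.0
```

```bash
cat > s.py <<'E'
from h import *
o=ctrl.get_obs();r=o['orientation'];R=cv2.Rodrigues(r)[0]
print(o['t'],o['ee_pos'].round(2),'yaw',np.arctan2(R[1,0],R[0,0]).round(4),'F',o['ft_force'].round(2),'Ftool',(R.T@o['ft_force']).round(2),'M',o['moment'].round(3),o['width'])
E
python3 s.py
```

```text
12.7 [503.83 -85.48 132.04] yaw 2.7961 F [-2.39 -0.77 10.96] Ftool [  1.97  -1.53 -10.96] M [-0.06   0.401  0.053] 22.12107470749093
```

Request:
arm_command --series '[{"linear": [0, 0, 0.0002], "turn": 0.03}, {"linear": [0, 0, 0], "turn": 0.03}, {"linear": [0, 0, 0], "turn": 0}, {"linear": [0, 0, 0], "turn": 0}]'

```text
t: 13.1
ee_pos: [503.8, -85.5, 131.9]
orientation: [0.632, 3.076, -0.0]
ft_force: [-2.6, -0.8, 11.5]
width: 21.9
grasp_force: 30.0
```

```bash
python3 s.py; python3 s.py
python3 - <<'E'
from h import *
d=img('wrist')
x0,y0=213,159
cv2.imwrite('pics/j.png',cv2.resize(d['frame'][y0:y0+70,x0:x0+80],None,fx=8,fy=8,interpolation=cv2.INTER_CUBIC))
E
```

```text
13.1 [503.83 -85.5  131.86] yaw 2.7362 F [-2.61 -0.79 11.49] Ftool [  2.07  -1.76 -11.49] M [-0.078  0.433  0.115] 21.870633238756742
13.1 [503.83 -85.5  131.86] yaw 2.7362 F [-2.61 -0.79 11.49] Ftool [  2.07  -1.76 -11.49] M [-0.078  0.433  0.115] 21.870633238756742
```

View pics/j.png

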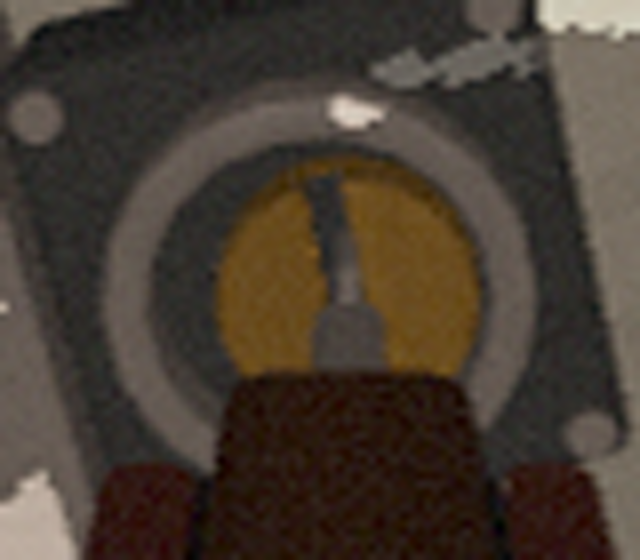

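The slot now lies about 10° off the blade axis, with the blade's corner inside against its wall. So the blade is seated and the play is nearly taken up; I'll keep turning.

Request:
arm_command --series '[{"linear": [0, 0, 0.0002], "turn": 0.03}, {"linear": [0, 0, 0], "turn": 0.03}, {"linear": [0, 0, 0], "turn": 0.03}, {"linear": [0, 0, 0], "turn": 0.03}, {"linear": [0, 0, 0], "turn": 0}, {"linear": [0, 0, 0], "turn": 0}]'

```text
t: 13.75
ee_pos: [503.8, -85.6, 131.7]
orientation: [0.815, 3.032, -0.0]
ft_force: [-2.7, -1.0, 12.1]
width: 22.0
grasp_force: 30.0
```

```bash
python3 s.py
```

```text
13.75 [503.81 -85.57 131.7 ] yaw 2.6163 F [-2.67 -1.05 12.07] Ftool [  1.77  -2.24 -12.07] M [-0.202  0.491  0.156] 22.040789268749457
```

Request:
arm_command --series '[{"linear": [0, 0, 0], "turn": 0.04}, {"linear": [0, 0, 0], "turn": 0.04}, {"linear": [0, 0, 0], "turn": 0.04}, {"linear": [0, 0, 0], "turn": 0.04}, {"linear": [0, 0, 0], "turn": 0.04}, {"linear": [0, 0, 0], "turn": 0}, {"linear": [0, 0, 0], "turn": 0}]'

```text
t: 14.45
ee_pos: [503.7, -85.7, 131.7]
orientation: [1.114, 2.936, -0.001]
ft_force: [-2.6, -0.9, 11.6]
width: 22.1
grasp_force: 30.0
```

```bash
python3 s.py
```

```text
14.45 [503.74 -85.68 131.67] yaw 2.4163 F [-2.56 -0.94 11.63] Ftool [  1.27  -2.4  -11.63] M [-0.286  0.512  0.08 ] 22.092015548284284
```

```bash
cat > slot.py <<'E'
from h import *
d=img('wrist'); o=ctrl.get_obs();R=cv2.Rodrigues(o['orientation'])[0];T=o['ee_pos']
hsv=cv2.cvtColor(cv2.GaussianBlur(d['frame'],(3,3),0),cv2.COLOR_BGR2HSV)
c=hsv[170:207,232:282]
y=((c[...,0]>13)&(c[...,0]<30)&(c[...,1]>150)&(c[...,2]>55)).astype(np.uint8)
for r in range(y.shape[0]): print(''.join('#' if v else '.' for v in y[r]))
# per row gap in yellow -> slot centre line
P=[]
for r in range(y.shape[0]):
    xs=np.flatnonzero(y[r])
    if len(xs)<8: continue
    g=np.diff(xs); k=g.argmax()
    if 3<=g[k]<=9: P.append(onplane(d,232+(xs[k]+xs[k+1])/2,170+r,46.))
P=np.array(P)
if len(P)>3:
    v=np.linalg.svd(P[:,:2]-P[:,:2].mean(0))[2][0]
    print(len(P),'slot world yaw',np.arctan2(v[1],v[0])%np.pi,'tool yaw',np.arctan2(R[1,0],R[0,0])%np.pi, 'rows',((P-T)@R).round(1)[::3].tolist())
E
python3 slot.py; python3 s.py
```

```text
..................................................
..................................................
..................................................
..................................................
..................................................
..................................................
..................................................
..................................................
..................................................
....................########......................
.................##############...................
................###.....########..................
..............#####.....#########.................
.............######.....###########...............
............#######.....############..............
............#######.....#############.............
...........#########.....#############............
..........##########.....#############............
..........##########.....##############...........
.........###########......#############...........
.........############.....##############..........
.........############.....###
[... 404 characters left out ...]
....###########..........
.........##########...........##########..........
.........##########...........##########..........
.........##########...........#########...........
..........#########...........#########...........
...........########...........########............
...........#########..........########............
..................................................
17 slot world yaw 2.6172597105958286 tool yaw 2.41641139401825 rows [[16.0, -1.8, 85.6], [13.2, -1.8, 85.7], [10.5, -0.9, 85.7], [7.6, -0.0, 85.7], [4.8, 0.4, 85.7], [2.0, 0.4, 85.7]]
14.5 [503.73 -85.69 131.68] yaw 2.4164 F [-2.26 -2.46 12.24] Ftool [  0.04  -3.34 -12.24] M [-0.334  0.518  0.116] 21.702579226951162
```

Request:
arm_command --series '[{"linear": [0, 0, 0], "turn": 0.05}, {"linear": [0, 0, 0], "turn": 0.05}, {"linear": [0, 0, 0], "turn": 0.05}, {"linear": [0, 0, 0], "turn": 0.05}, {"linear": [0, 0, 0], "turn": 0.05}, {"linear": [0, 0, 0], "turn": 0}]'

```text
t: 15.1
ee_pos: [503.6, -85.8, 131.7]
orientation: [1.473, 2.773, -0.001]
ft_force: [-3.2, -1.7, 12.1]
width: 21.9
grasp_force: 30.0
```

```bash
python3 s.py;python3 slot.py|tail -1
```

```text
15.1 [503.63 -85.76 131.67] yaw 2.1651 F [-3.2  -1.68 12.11] Ftool [  0.38  -3.58 -12.12] M [-0.457  0.622  0.159] 21.943367298341716
17 slot world yaw 2.364881968895757 tool yaw 2.1661669123559615 rows [[16.2, -1.8, 85.6], [13.5, -1.8, 85.6], [10.7, -0.9, 85.6], [7.9, -0.1, 85.6], [5.1, 0.4, 85.6], [2.2, 0.4, 85.6]]
```

Request:
arm_command --series '[{"linear": [0, 0, 0], "turn": 0.05}, {"linear": [0, 0, 0], "turn": 0.05}, {"linear": [0, 0, 0], "turn": 0.05}, {"linear": [0, 0, 0], "turn": 0.05}, {"linear": [0, 0, 0], "turn": 0.05}, {"linear": [0, 0, 0], "turn": 0.05}, {"linear": [0, 0, 0], "turn": 0}]'

```text
t: 15.85
ee_pos: [503.5, -85.8, 131.6]
orientation: [1.871, 2.522, -0.001]
ft_force: [-3.7, -2.6, 12.0]
width: 21.8
grasp_force: 30.0
```

```bash
python3 s.py;python3 slot.py|tail -1
```

```text
15.85 [503.45 -85.83 131.61] yaw 1.8652 F [-3.72 -2.64 12.04] Ftool [ -1.46  -4.32 -12.04] M [-0.624  0.705  0.154] 21.822796015324307
17 slot world yaw 2.0569937130750886 tool yaw 1.866210749996435 rows [[16.5, -1.9, 85.6], [13.7, -2.0, 85.6], [10.9, -1.1, 85.6], [8.1, -0.6, 85.6], [5.3, 0.2, 85.6], [2.5, 0.2, 85.6]]
```

Request:
arm_command --series '[{"linear": [0, 0, 0], "turn": 0.03}, {"linear": [0, 0, 0], "turn": 0.03}, {"linear": [0, 0, 0], "turn": 0.02}, {"linear": [0, 0, 0], "turn": 0}, {"linear": [0, 0, 0], "turn": 0}]'

```text
t: 16.4
ee_pos: [503.4, -85.8, 131.6]
orientation: [1.968, 2.447, -0.001]
ft_force: [-2.7, -1.0, 11.9]
width: 21.9
grasp_force: 30.0
```

```bash
python3 s.py;python3 slot.py|tail -1
```

```text
16.4 [503.41 -85.83 131.58] yaw 1.7866 F [-2.66 -1.04 11.9 ] Ftool [ -0.46  -2.82 -11.9 ] M [-0.636  0.796  0.097] 21.862770881721588
17 slot world yaw 1.9873188538259101 tool yaw 1.7866360689579508 rows [[16.6, -2.0, 85.6], [13.8, -2.1, 85.6], [11.0, -1.2, 85.6], [8.2, -0.7, 85.6], [5.4, 0.2, 85.6], [2.5, 0.2, 85.6]]
```

Request:
arm_command --series '[{"linear": [0, 0, 0], "turn": 0.02}, {"linear": [0, 0, 0], "turn": 0.02}, {"linear": [0, 0, 0], "turn": 0}, {"linear": [0, 0, 0], "turn": 0}]'

```text
t: 16.85
ee_pos: [503.4, -85.9, 131.6]
orientation: [2.017, 2.407, -0.001]
ft_force: [-2.6, -1.9, 12.7]
width: 22.0
grasp_force: 30.0
```

```bash
python3 s.py;python3 slot.py|tail -1
```

```text
16.85 [503.39 -85.85 131.6 ] yaw 1.7465 F [-2.6  -1.89 12.74] Ftool [ -1.43  -2.88 -12.74] M [-0.683  0.784  0.146] 21.95715006596226
17 slot world yaw 1.94175314628685 tool yaw 1.746602948077105 rows [[16.6, -2.0, 85.6], [13.8, -2.0, 85.6], [11.0, -1.2, 85.6], [8.2, -0.7, 85.6], [5.4, 0.2, 85.6], [2.5, 0.2, 85.6]]
```

Request:
arm_command --series '[{"linear": [0, 0, 0], "turn": 0.02}, {"linear": [0, 0, 0], "turn": 0.02}, {"linear": [0, 0, 0], "turn": 0}, {"linear": [0, 0, 0], "turn": 0}]'

```text
t: 17.3
ee_pos: [503.4, -85.8, 131.6]
orientation: [2.065, 2.366, -0.001]
ft_force: [-3.9, -1.9, 12.6]
width: 21.9
grasp_force: 30.0
```

```bash
python3 s.py;python3 slot.py|tail -1
```

```text
17.3 [503.4  -85.83 131.6 ] yaw 1.7066 F [-3.85 -1.89 12.56] Ftool [ -1.37  -4.07 -12.56] M [-0.644  0.819  0.143] 21.903615903617
17 slot world yaw 1.8995336493060069 tool yaw 1.7065793625842394 rows [[16.6, -2.1, 85.6], [13.9, -2.1, 85.6], [11.1, -1.2, 85.6], [8.3, -0.8, 85.6], [5.4, 0.1, 85.6], [2.6, 0.1, 85.6]]
```

Still following (slot turned about 1.08). I'll take smaller steps toward the stop.

Request:
arm_command --series '[{"linear": [0, 0, 0], "turn": 0.015}, {"linear": [0, 0, 0], "turn": 0.015}, {"linear": [0, 0, 0], "turn": 0}, {"linear": [0, 0, 0], "turn": 0}]'

```text
t: 17.75
ee_pos: [503.4, -85.8, 131.6]
orientation: [2.1, 2.335, -0.001]
ft_force: [-3.0, -2.5, 12.1]
width: 22.0
grasp_force: 30.0
```

```bash
python3 s.py;python3 slot.py|tail -1
```

```text
17.75 [503.36 -85.85 131.57] yaw 1.6765 F [-2.99 -2.48 12.07] Ftool [ -2.16  -3.23 -12.07] M [-0.649  0.759  0.107] 22.039770502036518
17 slot world yaw 1.8717976796896614 tool yaw 1.6765989521928275 rows [[16.7, -2.1, 85.5], [13.9, -2.1, 85.5], [11.1, -1.2, 85.5], [8.3, -0.8, 85.6], [5.5, 0.1, 85.6], [2.6, 0.1, 85.6]]
```

Request:
arm_command --series '[{"linear": [0, 0, 0], "turn": 0.015}, {"linear": [0, 0, 0], "turn": 0.015}, {"linear": [0, 0, 0], "turn": 0}, {"linear": [0, 0, 0], "turn": 0}]'

```text
t: 18.2
ee_pos: [503.3, -85.8, 131.6]
orientation: [2.135, 2.303, -0.001]
ft_force: [-3.2, -1.8, 12.5]
width: 21.6
grasp_force: 30.0
```

```bash
python3 s.py;python3 slot.py|tail -1
```

```text
18.2 [503.34 -85.81 131.56] yaw 1.6467 F [-3.2  -1.79 12.47] Ftool [ -1.56  -3.32 -12.47] M [-0.583  0.774  0.185] 21.585478185805922
17 slot world yaw 1.866112133625975 tool yaw 1.6466834586500496 rows [[16.7, -2.5, 85.6], [13.9, -2.1, 85.6], [11.1, -1.7, 85.6], [8.3, -0.8, 85.6], [5.5, 0.1, 85.6], [2.6, 0.1, 85.6]]
```

Request:
arm_command --series '[{"linear": [0, 0, 0], "turn": 0.015}, {"linear": [0, 0, 0], "turn": 0.01}, {"linear": [0, 0, 0], "turn": 0}, {"linear": [0, 0, 0], "turn": 0}]'

```text
t: 18.65
ee_pos: [503.3, -85.8, 131.6]
orientation: [2.163, 2.277, -0.001]
ft_force: [-4.3, -2.6, 12.4]
width: 21.9
grasp_force: 30.0
```

```bash
python3 s.py;python3 slot.py|tail -1
```

```text
18.65 [503.33 -85.8  131.56] yaw 1.6218 F [-4.34 -2.59 12.39] Ftool [ -2.38  -4.46 -12.39] M [-0.573  0.836  0.292] 21.856096083842015
17 slot world yaw 1.8681163575307438 tool yaw 1.621781773032393 rows [[16.7, -2.6, 85.5], [13.9, -2.6, 85.5], [11.1, -2.1, 85.5], [8.3, -0.8, 85.6], [5.5, 0.1, 85.6], [2.7, 0.1, 85.6]]
```

The firm stop is reached: the moment rose to 0.29 N m and the slot no longer moves. I'll ease the torque off within the play and let the screw rise.

Request:
arm_command --series '[{"linear": [0, 0, 0], "turn": -0.04}, {"linear": [0, 0, 0], "turn": -0.04}, {"linear": [0, 0, 0], "turn": -0.03}, {"linear": [0, 0, -0.001], "turn": 0}, {"linear": [0, 0, -0.001], "turn": 0}, {"linear": [0, 0, -0.001], "turn": 0}, {"linear": [0, 0, -0.001], "turn": 0}, {"linear": [0, 0, 0], "turn": 0}, {"linear": [0, 0, 0], "turn": 0}]'

```text
t: 19.6
ee_pos: [503.4, -85.6, 134.9]
orientation: [2.036, 2.391, -0.0]
ft_force: [-0.6, -3.0, 4.4]
width: 21.7
grasp_force: 30.0
```

```bash
python3 s.py;python3 slot.py|tail -1
```

```text
19.6 [503.4  -85.62 134.89] yaw 1.7311 F [-0.58 -2.98  4.44] Ftool [-2.85 -1.05 -4.44] M [-0.969  0.105 -0.022] 21.720146478062976
17 slot world yaw 1.8712309765718365 tool yaw 1.7310243955483404 rows [[15.6, -1.2, 88.8], [12.8, -1.2, 88.8], [10.0, -0.7, 88.9], [7.2, -0.3, 88.9], [4.3, 0.2, 88.9], [1.4, 0.2, 88.9]]
```

Request:
arm_command --series '[{"linear": [0, 0, -0.001], "turn": 0}, {"linear": [0, 0, -0.001], "turn": 0}, {"linear": [0, 0, -0.001], "turn": -0.02}, {"linear": [0, 0, -0.002], "turn": 0}, {"linear": [0, 0, -0.002], "turn": 0}, {"linear": [0, 0, -0.003], "turn": 0}, {"linear": [0, 0, -0.01], "turn": 0}, {"linear": [0, 0, -0.015], "turn": 0}, {"linear": [0, 0, -0.015], "turn": 0}, {"linear": [0, 0, 0], "turn": 0}]'

```text
t: 20.65
ee_pos: [504.5, -85.4, 187.1]
orientation: [2.01, 2.409, 0.003]
ft_force: [0.0, 0.1, -1.1]
width: 21.8
grasp_force: 30.0
```

```bash
python3 s.py; python3 - <<'E'
from h import *
import pickle
d=img('wrist');pickle.dump(d,open('k.pkl','wb'))
t=img('top')
A=cv2.resize(d['frame'][130:230,195:320],None,fx=5,fy=5,interpolation=cv2.INTER_CUBIC)
cv2.imwrite('pics/k.png',A)
E
```

```text
20.65 [504.48 -85.43 187.07] yaw 1.7508 F [ 0.01  0.1  -1.1 ] Ftool [0.1  0.03 1.1 ] M [-0.043 -0.137 -0.054] 21.756954964599753
```

View pics/k.png

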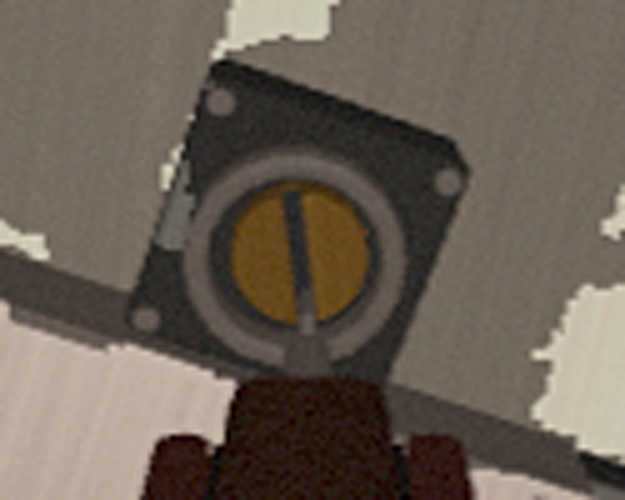

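The slot is still turned by about 1.09 rad relative to the block, and the blade tip appears where it did before (256.4,188), so it has not slipped in the hand. Returning to the stand.

Request:
arm_command --series '[{"linear": [0, 0, -0.02], "turn": -0.126}, {"linear": [0, 0, -0.025], "turn": -0.126}, {"linear": [0, 0, -0.018], "turn": -0.126}, {"linear": [0, 0, 0], "turn": -0.126}, {"linear": [0, 0, 0], "turn": -0.126}, {"linear": [0, 0, 0], "turn": -0.126}, {"linear": [0, 0, 0], "turn": -0.126}, {"linear": [0, 0, 0], "turn": 0}]'

```text
t: 21.55
ee_pos: [502.6, -85.1, 246.9]
orientation: [-0.789, -3.039, 0.0]
ft_force: [-0.1, 0.0, -2.2]
width: 22.0
grasp_force: 30.0
```

Request:
arm_command --series '[{"linear": [0.0177, 0.0306, 0], "turn": 0}, {"linear": [0.0177, 0.0306, 0], "turn": 0}, {"linear": [0.0177, 0.0306, 0], "turn": 0}, {"linear": [0.0177, 0.0306, 0], "turn": 0}, {"linear": [0.0177, 0.0306, 0], "turn": 0}, {"linear": [0.0177, 0.0306, 0], "turn": 0}, {"linear": [0.0177, 0.0306, 0], "turn": 0}, {"linear": [0.0177, 0.0306, 0], "turn": 0}, {"linear": [0.0177, 0.0306, 0], "turn": 0}, {"linear": [0.0177, 0.0306, 0], "turn": 0}]'

```text
t: 22.55
ee_pos: [497.1, 269.6, 247.1]
orientation: [-0.796, -3.038, 0.001]
ft_force: [1.0, -0.7, -1.6]
width: 21.8
grasp_force: 30.0
```

Request:
arm_command --series '[{"linear": [0, 0, 0], "turn": 0}, {"linear": [0, 0, 0], "turn": 0}]'

```text
t: 22.75
ee_pos: [497.0, 268.5, 247.0]
orientation: [-0.791, -3.039, 0.002]
ft_force: [-0.5, -0.9, -1.2]
width: 22.3
grasp_force: 30.0
```

```bash
python3 s.py; python3 - <<'E'
from h import *
o=ctrl.get_obs();R=cv2.Rodrigues(o['orientation'])[0]
print('to go, tool frame mm',R.T@(np.array([498.8,268.6,96.6])-o['ee_pos']))
E
```

```text
22.75 [497.02 268.51 246.98] yaw 2.6321 F [-0.47 -0.94 -1.17] Ftool [-0.05 -1.05  1.17] M [-0.04  -0.176  0.001] 22.323346770742557
to go, tool frame mm [ -1.61468248   1.15966193 150.37541905]
```

Request:
arm_command --series '[{"linear": [-0.0016, 0.0011, 0.025], "turn": 0}, {"linear": [0, 0, 0.03], "turn": 0}, {"linear": [0, 0, 0.022], "turn": 0}, {"linear": [0, 0, 0.008], "turn": 0}, {"linear": [0, 0, 0.005], "turn": 0}, {"linear": [0, 0, 0.005], "turn": 0}, {"linear": [0, 0, 0.005], "turn": 0}, {"linear": [0, 0, 0], "turn": 0}]'

```text
t: 23.55
ee_pos: [499.6, 268.4, 147.9]
orientation: [0.791, 3.04, 0.0]
ft_force: [-0.3, 0.3, -1.6]
width: 22.4
grasp_force: 30.0
```

Request:
arm_command --series '[{"linear": [0, 0, 0.008], "turn": 0}, {"linear": [0, 0, 0.01], "turn": 0}, {"linear": [0, 0, 0.01], "turn": 0}, {"linear": [0, 0, 0.008], "turn": 0}, {"linear": [0, 0, 0.005], "turn": 0}, {"linear": [0, 0, 0.003], "turn": 0}, {"linear": [0, 0, 0], "turn": 0}]'

```text
t: 24.25
ee_pos: [499.3, 268.3, 103.3]
orientation: [-0.791, -3.04, 0.001]
ft_force: [0.2, 0.6, -0.6]
width: 22.1
grasp_force: 30.0
```

Inside the hole with no contact force. Now the last 7 mm to home, with a light press.

Request:
arm_command --series '[{"linear": [0, 0, 0.003], "turn": 0}, {"linear": [0, 0, 0.002], "turn": 0}, {"linear": [0, 0, 0.001], "turn": 0}, {"linear": [0, 0, 0], "turn": 0}, {"linear": [0, 0, 0], "turn": 0}]'

```text
t: 24.75
ee_pos: [499.6, 268.4, 97.9]
orientation: [0.791, 3.04, 0.0]
ft_force: [-0.1, -1.2, -1.2]
width: 21.8
grasp_force: 30.0
```

Request:
arm_command --series '[{"linear": [0, 0, 0.0005], "turn": 0}, {"linear": [0, 0, 0], "turn": 0}, {"linear": [0, 0, 0], "turn": 0}]'

```text
t: 25.05
ee_pos: [499.5, 268.4, 97.3]
orientation: [-0.791, -3.041, 0.0]
ft_force: [-0.4, 0.2, -2.0]
width: 21.6
grasp_force: 30.0
```

Request:
arm_command --series '[{"linear": [0, 0, 0.0005], "turn": 0}, {"linear": [0, 0, 0], "turn": 0}, {"linear": [0, 0, 0], "turn": 0}]'

```text
t: 25.35
ee_pos: [499.5, 268.4, 96.7]
orientation: [-0.791, -3.04, 0.0]
ft_force: [0.1, 0.0, -2.5]
width: 21.9
grasp_force: 30.0
```

Request:
arm_command --series '[{"linear": [0, 0, 0.0005], "turn": 0}, {"linear": [0, 0, 0], "turn": 0}, {"linear": [0, 0, 0], "turn": 0}]'

```text
t: 25.65
ee_pos: [499.6, 268.4, 96.6]
orientation: [0.791, 3.04, 0.0]
ft_force: [-1.6, -1.2, 5.0]
width: 22.1
grasp_force: 30.0
```

Home: contact at the same height as the grasp. Releasing.

Request:
arm_command --series '[{"linear": [0, 0, -0.0003], "turn": 0}, {"linear": [0, 0, 0], "turn": 0}, {"linear": [0, 0, 0], "turn": 0}, {"linear": [0, 0, 0], "turn": 0}, {"linear": [0, 0, 0], "turn": 0}, {"linear": [0, 0, 0], "turn": 0}, {"linear": [0, 0, 0], "turn": 0}, {"linear": [0, 0, 0], "turn": 0}]' --jaw 1

```text
t: 26.45
ee_pos: [499.5, 268.4, 96.6]
orientation: [-0.791, -3.04, 0.0]
ft_force: [0.1, -0.1, -0.5]
width: 82.3
grasp_force: 0.0
```

Request:
arm_command --series '[{"linear": [0, 0, -0.01], "turn": 0}, {"linear": [0, 0, -0.02], "turn": 0}, {"linear": [0, 0, -0.03], "turn": 0}, {"linear": [0, 0, -0.03], "turn": 0}, {"linear": [0, 0, -0.03], "turn": 0}, {"linear": [0, 0, -0.034], "turn": 0}, {"linear": [0, 0, 0], "turn": 0}, {"linear": [0, 0, 0], "turn": 0}]'

```text
t: 27.25
ee_pos: [499.8, 268.5, 251.8]
orientation: [0.79, 3.039, 0.002]
ft_force: [-0.1, 0.0, -0.1]
width: 88.0
grasp_force: 0.0
```

```bash
python3 s.py; python3 - <<'E'
from h import *
import pickle
# same-pose comparison with first wrist view of the driver in the stand
d=img('wrist'); d0=pickle.load(open('d.pkl','rb')); a0,b0=pickle.load(open('ab.pkl','rb'))
for n,x in(('now',d),('start',d0)):
    v=cv2.GaussianBlur(x['frame'],(3,3),0)[150:205,235:285].max(2)
    m=(v<58).astype(np.uint8); k,l,s,c=cv2.connectedComponentsWithStats(m)
    i=1+s[1:,4].argmax(); print(n,s[i]+[235,150,0,0,0],c[i]+[235,150])
a=img('top');b=img('scene')
for n,x,x0 in(('top',a,a0),('scene',b,b0)):
    df=(cv2.absdiff(x['frame'],x0['frame']).max(2)>50).astype(np.uint8)
    k,l,s,c=cv2.connectedComponentsWithStats(df)
    print(n,[(*map(int,q),) for q in s[1:] if q[4]>15][:14])
# slot angle now in the top view
f=a['frame'][204:226,286:312]; h=cv2.cvtColor(f,cv2.COLOR_BGR2HSV)
y=(h[...,0]>12)&(h[...,0]<35)&(h[...,1]>110)
for r in y: print(''.join('#' if q else '.' for q in r))
E
```

```text
27.25 [499.78 268.54 251.82] yaw 2.6328 F [-0.08  0.02 -0.13] Ftool [ 0.08 -0.02  0.13] M [-0.041 -0.162 -0.031] 87.96884681421334
now [246 159  21  38 753] [255.79017264 177.91367862]
start [248 159  21  39 767] [258.01434159 178.03259452]
top [(0, 142, 241, 242, 26568), (0, 240, 12, 12, 85), (203, 299, 309, 85, 15133)]
scene [(157, 2, 16, 14, 136), (220, 14, 27, 8, 110), (165, 20, 9, 6, 43), (384, 28, 35, 9, 153), (373, 42, 55, 48, 562), (343, 46, 18, 40, 251), (224, 82, 175, 114, 4552), (177, 101, 25, 14, 118), (212, 102, 32, 11, 135), (65, 110, 189, 59, 4422), (345, 144, 26, 14, 181)]
..........................
..........................
..........................
..........................
........#######...........
.......#########..........
......###########.........
.....############.........
.....##########...........
.....########.............
.....####......###........
.....#......#######.......
.........#########........
......############........
......###########.........
......###########.........
.......#########..........
.........#####............
..........................
..........................
..........................
..........................
```

The driver stands in the stand as it did at the start. The slot is turned by about 63°, and only the arm and its shadow differ elsewhere. Handing in.

```bash
python3 -c "
from workcell import ctrl
print(ctrl.close_job())"
```

```text
the job is handed in; nothing more can be done
None
```

The job is handed in at about 27 s: the lock screw was pressed about 4.5 mm, turned clockwise to its stop and let spring up, the driver is fully home in its stand, and the key, mug, dish and doorknob show no movement in the camera views.

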